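# Set a tweezer electrode beside a sample tube and hold its gap

### The job

Get the tweezer electrode ready for a reading on the sealed glass tube: turn the slide's black knob until the slide's pointer stands on the red line of its scale, so that the electrode plates come level with the tube, and let go of the knob. Then squeeze the two sprung arms together at their blue finger rests until the gap between the plates is at the red 14 mm mark of the gap rule, and hold it there steadily: the program finishes while still squeezing, with the slide still on its line. Do not bump the tube, and leave the bottle, beaker and jar where they stand.

Things in the scene. Friction and masses are not known exactly. Their poses are not given: they have to be found in the camera images.
- stand: The stand, fixed to the bench: dark grey base plate 300 x 110 x 12 mm. Origin: centre of its underside, on the bench. Its x axis runs along the tweezers from heel to plates, y to their left, z up; all offsets below are in this frame. At its heel end an aluminium column carries a level slide (carriage 80 x 34 mm, top at z 104 mm, black transmitter pod on it up to 113 mm); at its other end a grey tube holder 34 x 34 mm stands to z 70 mm at x = 110 mm.
- slide (a joint): Travel of the slide in m along the stand's x axis. 0 = black pointer exactly on the red line of the white scale ledge, plates level with the tube; negative = short of it (pulled back). Runs from -0.014 to +0.006. It starts 5 to 9 mm short. Driven only by the knob, 4 mm per radian; it stays where it is left. The whole tweezer electrode rides on it.
- knob: Round black knurled knob, 28 mm diameter, 22 mm tall (z 128 to 150 mm), on a vertical axis on top of the pinion housing at x = -85, y = -40 mm. Origin: centre of its underside. It turns about the vertical: CLOCKWISE seen from above drives the slide forward (positive). Friction about 0.05 N m. The fingers can come at it from any side; below it the nearest tops are the pod (113 mm) and the pinion housing (106 mm).
- knob_grip (a point): Point on the knob's axis, 12 mm above its underside (z = 140 mm): the height to grip it.
- blade_left: Left (+y) arm of the sprung tweezers: upright steel blade 2.4 mm thick, 9 mm tall (11 mm at the blue rest), 156 mm long, centred at z = 96 mm. Origin: its hinge line in the black heel, 5 mm left of the tweezers' centre line. Its x axis runs along the blade to the plate. Open, it stands splayed 0.080 rad outward; it springs back open when let go. Each arm springs by itself: pressed at its finger rest it begins to move at about 2 N and takes about 5 N at the 14 mm gap.
- blade_right: Right (-y) arm, the mirror image of the left one; it also carries the white gap rule, which passes over the left arm 130 mm from the hinges.
- squeeze_point (a point): Point on the tweezers' centre line, 100 mm from the hinges and at mid-height of the arms (z = 96 mm), midway between the two blue finger rests. It moves with the slide. Below it is free down to the base plate (z 12 mm); the tube stands 50 mm further along.
- rest_left (a point): Centre of the outer face of the left arm's blue ribbed finger rest (26 mm long, 11 mm tall), 100 mm from the hinge. Over the outer faces the two rests measure 34 mm open and 24.7 mm when the plate gap is 14 mm; the plate gap changes 1.5 mm for each mm of this width.
- rest_right (a point): The same on the right arm.
- plate_left (a point): Centre of the inner face of the left electrode plate, a brass disc 12 mm in diameter, 150 mm from the hinge. Gap = distance between the two plate points: 28 mm open, 14 mm wanted.
- plate_right (a point): The same on the right arm.
- gap_mark (a point): The red 14 mm mark on the gap rule (white strip 9 mm wide, ticks every 4 mm of gap, top at z = 105 mm).
- gap_pointer (a point): Tip of the black gap pointer on the left arm; it stands over the red mark when the plate gap is 14 mm.
- tube: Sealed glass sample tube, 8 mm diameter, 76 mm tall with its 10 mm orange cap, loose in the holder's bore 25 mm deep; it stands from z = 45 to 121 mm at x = 110, y = 0 of the stand. Origin: centre of its underside. At 14 mm gap each plate clears it by 3 mm when the squeeze is centred.
- bottle_mid (a point): Centre of a brown glass bottle, 52 mm diameter, 98 mm tall, standing beside the stand. Leave alone.
- beaker_mid (a point): Centre of a small glass beaker, 54 mm wide, 68 mm tall, beside the stand. Leave alone.
- jar_mid (a point): Centre of a clear jar with white lid, 48 mm wide, 55 mm tall, beside the stand. Leave alone.

How it is judged:
On the way, in this order (a step that is already met when the one before it is completed fails the run):
1. the slide's pointer stands on its red line (within 1.5 mm), the knob let go and the arms still open (value of joint slide between -0.0015 and 0.0015 m and contact force between the fingers and knob below 0.1 N and distance between plate_left and plate_right above 0.024 m), for 0.3 s.
2. the arms are squeezed at their blue finger rests (within 18 mm of their middle) to the 14 mm gap (within 2 mm) and held (distance between plate_left and plate_right between 0.012 and 0.016 m and contact force between the fingers and blade_left above 0.5 N and contact force between the fingers and blade_right above 0.5 N and x of the grasp point in the frame of squeeze_point between -0.018 and 0.018 m), for 0.5 s.
At the end, for the whole second after the job is handed in: The fingers press both arms (over 0.5 N each) within 18 mm of the middle of the finger rests, the plate gap stays 12 to 16 mm with the arms still (under 0.05 rad/s), the slide is within 1.5 mm of its red line, and the tube stands upright, unpressed (under 1 N) (all of step 2 and value of joint slide between -0.0015 and 0.0015 m and angular speed of each of blade_left, blade_right below 0.05 rad/s and contact force between tube and anything else below 1 N and angle between tube's own z axis and vertical below 0.15 rad); the arm keeps its last pose, push and grip.
It fails at once if the tube is pressed by the plates or the robot (contact force between tube and blade_left above 1 N or contact force between tube and blade_right above 1 N or contact force between tube and the fingers above 1 N or contact force between tube and the arm above 1 N).
It fails at once if a bystander is moved more than 15 mm (distance of any of bottle_mid, beaker_mid, jar_mid from where it was at the start of the episode above 0.015 m).
It also fails if it takes over 72 s, if anything falls off the work surface, if the arm or the gripper's body presses on something with over 40 N, if the wrist force passes 120 N, or if a joint passes its speed limit or range.

### The arm

A 6-joint arm with a two-finger parallel gripper is mounted at the origin on the work surface. World frame = base frame: x ahead of the robot, y to its left, z up, the work surface at z = 0. Lengths are in m, angles in rad, forces in N, time in s.
With the tool pointing down it reaches from about 0.375 to 0.825 m from the base axis. Payload 5.5 kg.
Tool frame: the origin (TCP) lies between the finger pads; the fingertips stand 14 mm ahead of it and the grasp point (between the pads) lies 5 mm behind it; x points along the fingers, y is the direction in which the jaws open and shut, and the axes are right-handed (so a half turn about x gives the same grasp; the last joint's range is limited). The gripper opens to 85 mm and grips with 20 to 120 N. Pads are 22 mm wide; open, the fingers measure 114 mm over their backs; the gripper's body (76 mm by 85 mm) begins 54 mm behind the grasp point. The pads swing forward as they close: fully open they stand 13 mm farther back than shut.
Start: joints at [-1.197, 0.314, -0.047, 1.21, 0, 1.571], TCP at [0.219, -0.559, 0.245] pointing down, gripper open.
Joint ranges: [-2.67, 2.67], [-0.69, 1.73], [-1.03, 1.25], [-2.08, 2.16], [-1.42, 1.45], [-3.14, 3.14]. Speed limits (rad/s): [2.39, 2.39, 3.01, 3.14, 3.14, 3.14].

### API

Orientations are given as a unit quaternion [w, x, y, z].
In Python, from bench import manip gives the robot as it stands.
- The arm moves only by the tool play_rows, never from a script. Its argument "rows" is a list of rows, each a list of 3 entries, a list of its own where there are three numbers: the gripper's target within -1 to 1 (fully open at 1, half-way at 0, shut at -1), then the shift along the tool's x, y, z in mm, then the turn about the tool's x in rad. A call has 1 to 12 rows; each row shifts and turns the commanded pose from where the row before left it, along the tool's axes as they then stand; what a row does not reach is not made up. A row lasts 1/8 s, in which the tool goes at most 62.5 mm and 10.7 degrees, less where a joint would pass 70% of its speed; a pose out of reach is approached as far as the arm can. A call with a gripper value outside its range is refused whole. The fingers move at their own pace and stop on an object; "grip_force" is the grip in N (left out, the last holds). Time passes only in rows, so rows that do not move let the fingers close. It gives the time, the measured TCP pose, the force and the opening at its end, in the units of the state.
- manip.sense(): the state, without advancing time (a new reading comes with each control period).
- manip.read_camera(name): name is "side" or "top"; returns the picture (480x640x3 uint8, blue, green, red); there is no depth.
- manip.camera_model(name): a dict with "fx", "fy", "cx", "cy" (pixels), "extrinsics" (4x4, takes a point from camera to world coordinates). Camera axes: x right, y up, looking along -z (the intrinsics and any distortion apply to the point x, -y, -z); pixel columns grow to the right and rows downward; lengths in m; the calibration is good to about 2 mm. A picture is of the moment at which its call begins. camera_model takes no time and is no camera call.
- manip.hand_in(): hands the job in, once; it reports no verdict.
The state is a dict: "time_s": time; "q": joint angles; "qd": joint speeds; "joint_efforts": joint torques, N m; "tool_pos": TCP position; "orientation": TCP orientation; "contact_force": force on the tool from outside, world axes, zero at the start; "wrist_torque": the same for the moment, N m; "grip_width": finger opening in m.
Only numpy, scipy, OpenCV 4.12 (cv2) and the standard library are available. Lean on these libraries where they do the work, as an engineer would, in place of code of your own. Each camera call takes 0.05 s, during which the arm holds its last target. There are 200 camera calls.

## Working session

There is one attempt and no reset: what is moved stays moved. The work goes in short steps, Python scripts to look and compute and a tool call to move; the robot and the scene stay as the last step left them, time stands still between calls to the robot, and variables do not carry over. Pictures are saved under pics/ and viewed, about 8 in all and at most 12, crops included, and the job is handed in when it is done.

Besides the shell and the picture viewer there is one more tool, called after "Call:" as name(argument=value, ...), one argument or row to a line, values as JSON. play_rows: Moves the arm, as the interface text tells. Its arguments: {"type":"object","properties":{"rows":{"type":"array","items":{"type":"array"}},"grip_force":{"type":"number"}},"required":["rows"]}

```bash
mkdir -p pics; ls; python3 - <<'E'
from bench import manip
import cv2, numpy as np
s=manip.sense();print(s)
for n in("side","top"):
    im=manip.read_camera(n);cv2.imwrite(f"pics/{n}0.png",im);m=manip.camera_model(n);print(n,{k:np.round(v,4).tolist() if k=="extrinsics" else v for k,v in m.items()})
E
```

```text
pics
{'time_s': 0.0, 'q': array([-1.19698455e+00,  3.14226895e-01, -4.80288821e-02,  1.21018404e+00,
       -1.30127440e-05,  1.57080202e+00]), 'qd': array([ 0.00095849, -0.00067864,  0.00182693, -0.00136002,  0.00121239,
       -0.00090097]), 'joint_efforts': array([ 3.64857697e-03, -5.39586461e+01,  3.39751589e+01,  1.94789510e-02,
        2.14973456e-04, -9.35796038e-06]), 'tool_pos': array([ 0.21890565, -0.5580812 ,  0.24445601]), 'orientation': array([-0.13082217, -0.69467937, -0.13196234,  0.69490436]), 'contact_force': array([ 0.50621662,  0.34722883, -0.79613267]), 'wrist_torque': array([ 0.05397106, -0.0284125 , -0.00279306]), 'grip_width': 0.08549989176649091}
side {'fx': 473.36137942950626, 'fy': 473.36137942950626, 'cx': 304.46512710833684, 'cy': 234.58408887599072, 'extrinsics': [[0.9991, 0.0375, -0.0213, 0.5647], [-0.0389, 0.5724, -0.8191, -0.6202], [-0.0185, 0.8191, 0.5733, 0.5779], [0.0, 0.0, 0.0, 1.0]]}
top {'fx': 456.3946246014243, 'fy': 456.3946246014243, 'cx': 323.75248962829096, 'cy': 237.74955401376877, 'extrinsics': [[0.0236, 0.9992, -0.0308, 0.5602], [-0.9997, 0.0234, -0.007, 0.0838], [-0.0062, 0.0309, 0.9995, 0.8356], [0.0, 0.0, 0.0, 1.0]]}
```

View pics/top0.png

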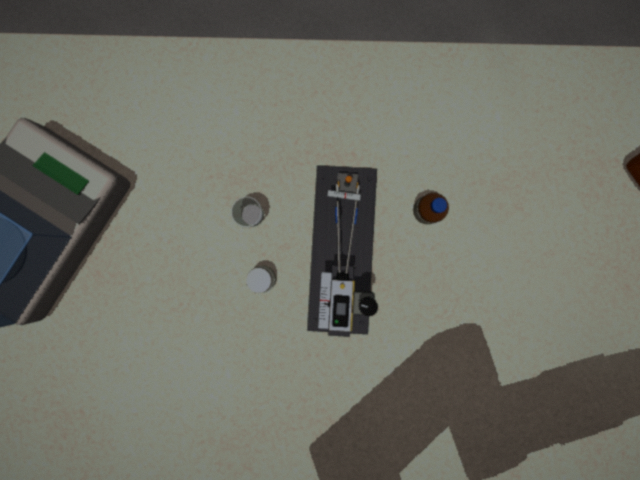

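View pics/side0.png

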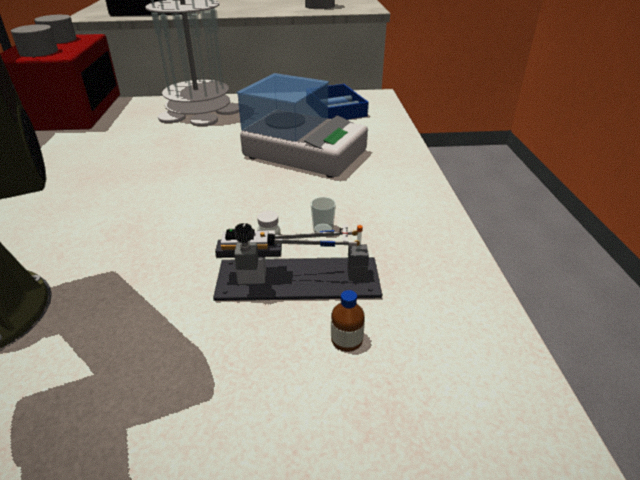

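Top view: the stand spans roughly px (308–377, 166–333), with the plates up (+x), knob near (367,303), scale ledge near (325,300) and tube near (348,180). The bottle is at (433,207), the beaker at (251,211) and the jar at (260,279). The side view agrees.

```bash
cat > h.py <<'E'
from bench import manip
import cv2, numpy as np
def ray(n,u,v,z):
    m=manip.camera_model(n);T=np.array(m["extrinsics"])
    d=T[:3,:3]@np.array([(u-m["cx"])/m["fx"],-(v-m["cy"])/m["fy"],-1.0]);o=T[:3,3]
    return o+d*(z-o[2])/d[2]
def proj(n,p):
    m=manip.camera_model(n);T=np.array(m["extrinsics"])
    c=T[:3,:3].T@(np.array(p)-T[:3,3]);return m["cx"]-m["fx"]*c[0]/c[2],m["cy"]+m["fy"]*c[1]/c[2]
def crop(n,name,x0,y0,w,h,k,N=1):
    im=np.mean([manip.read_camera(n).astype(float) for _ in range(N)],0).astype(np.uint8)
    cv2.imwrite(f"pics/{name}_full.png",im)
    cv2.imwrite(f"pics/{name}.png",cv2.resize(im[y0:y0+h,x0:x0+w],None,fx=k,fy=k,interpolation=cv2.INTER_CUBIC))
    return im
E
python3 - <<'E'
from h import *
im=crop("top","t1",295,155,100,190,3,4)
big=cv2.resize(im[155:345,295:395],None,fx=6,fy=6,interpolation=cv2.INTER_CUBIC)
a=np.hstack([big[0:0+570],cv2.convertScaleAbs(big[570:1140],alpha=1.6)])
# left half: plates end, right half: knob end, x6 -> fit in 800x600
a=cv2.resize(a,(800,380)) if 0 else a[:, :]
a=np.hstack([big[0:570,90:490],cv2.convertScaleAbs(big[570:1140,60:460],alpha=1.6)])
cv2.imwrite("pics/t1.png",a);print(a.shape)
# base plate: bench vs. dark, in warm-up mask
g=im.max(2);m=(g<95).astype(np.uint8);m[:, :300]=0;m[:,385:]=0;m[:160]=0;m[340:]=0
m=cv2.morphologyEx(m,cv2.MORPH_CLOSE,np.ones((25,25)))
for c in cv2.findContours(m,0,1)[0]:
    if cv2.contourArea(c)>2000:
        r=cv2.minAreaRect(c);b=cv2.boxPoints(r);print(r);P=np.array([ray("top",*p,0.012) for p in b]);print(b.round(1).tolist(),P.round(4).tolist(),P.mean(0))
E
```

```text
(570, 800, 3)
((345.6911315917969, 251.0206298828125), (69.30781555175781, 170.44732666015625), 3.301865816116333)
[[306.20001220703125, 334.1000061035156], [316.0, 163.89999389648438], [385.20001220703125, 167.89999389648438], [375.3999938964844, 338.1000061035156]] [[0.4119, 0.117, 0.012], [0.7191, 0.1068, 0.012], [0.7147, -0.0188, 0.012], [0.4078, -0.0072, 0.012]] [0.56336649 0.04943866 0.012     ]
```

View pics/t1.png

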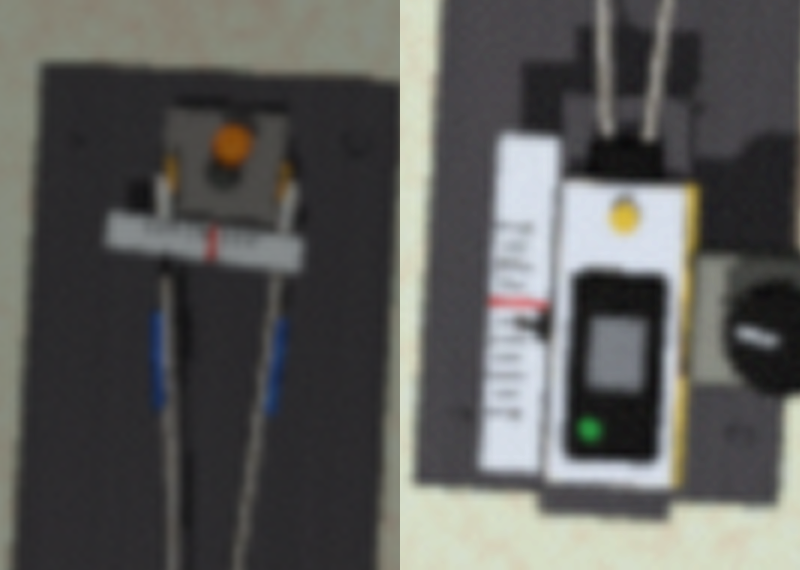

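Zoomed top view: the base corners show at full-image px (317,166), (307.5,331) and (368,334). The cap is at (348.7,179), the knob centre at about (368.5,306) and the red gap mark in the left panel at (212,243). The slide pointer sits about 19 zoomed px (~5 mm) behind its red line.

```bash
cat >> h.py <<'E'
def L(a,b): return 295+(90+a+.5)/6-.5,155+(b+.5)/6-.5
def R(a,b): return 295+(60+a-400+.5)/6-.5,155+(570+b+.5)/6-.5
E
python3 - <<'E'
from h import *
from scipy.optimize import least_squares
obs=[(L(42,65),.012,(.15,.055)),(R(415,485),.012,(-.15,.055)),(R(778,503),.012,(-.15,-.055)),(L(232,145),.121,(.11,0)),(R(783,339),.150,(-.085,-.04))]
W=[ray("top",*p,z)[:2] for p,z,_ in obs]; S=np.array([o[2] for o in obs]);W=np.array(W)
def tf(q,s): c,d=np.cos(q[2]),np.sin(q[2]);return s@np.array([[c,d],[-d,c]])+q[:2]
r=least_squares(lambda q:(tf(q,S)-W).ravel(),[.56,.05,0]);q=r.x;print(q,"res mm",(1e3*(tf(q,S)-W)).round(1).tolist())
print("knob",tf(q,np.array([-.085,-.04])),"measured",W[4])
a,b=ray("top",*R(517,303),.104),ray("top",*R(517,323),.104);print("slide short mm",1e3*(a-b))
# blade rests / hinge: mid of blue rests
for p,z in((L(157,362),.1015),(L(277,366),.1015),(L(212,243),.105)):
    w=ray("top",*p,z)[:2]-q[:2];c,d=np.cos(q[2]),np.sin(q[2]);print("in stand",1e3*w@np.array([[c,-d],[d,c]]))
E
```

```text
[ 0.56632863  0.05617364 -0.03319745] res mm [[1.6, 0.5], [-0.2, 0.6], [-1.2, -0.8], [0.4, 0.1], [-0.6, -0.4]]
knob [0.48004781 0.01901695] measured [0.48063593 0.01941705]
slide short mm [5.30066542 0.12489186 0.        ]
in stand [53.16842022 16.06219524]
in stand [ 53.9057045  -16.16035881]
in stand [85.56967168  3.20784031]
```

```bash
cat >> h.py <<'E'
from scipy.spatial.transform import Rotation as Ro
TH=-.0332;ORG=np.array([.5663,.0562])
def st(x,y): c,d=np.cos(TH),np.sin(TH);return ORG+[c*x-d*y,d*x+c*y]
def to(p,jaw=None):
    s=manip.sense();w,x,y,z=s["orientation"];M=Ro.from_quat([x,y,z,w]).as_matrix()
    ang=np.degrees(np.arctan2(M[1,1],M[0,1]))
    print("t",s["time_s"],"pos",s["tool_pos"].round(4),"jaw deg",ang.round(2),"q6",s["q"][5].round(3),"F",s["contact_force"].round(1),"w",s["grip_width"].round(4))
    if p is not None: print("shift mm",(1e3*M.T@(np.array(p)-s["tool_pos"])).round(1),"down axis",M[:,0].round(3))
    if jaw is not None: print("turn",np.radians((ang-jaw+180)%360-180).round(4))
E
python3 -c "
from h import *
to([.4803,.0192,.244],42)"
```

```text
Traceback (most recent call last):
  File "h.py", line 23, in to
    print("t",s["time_s"],"pos",s["tool_pos"].round(4),"jaw deg",ang.round(2),"q6",s["q"][5].round(3),"F",s["contact_force"].round(1),"w",s["grip_width"].round(4))
                                                                                                                                          ^^^^^^^^^^^^^^^^^^^^^
AttributeError: 'float' object has no attribute 'round'
```

```bash
sed -i 's/s\["grip_width"\].round(4)/round(s["grip_width"],4)/' h.py
python3 -c "
from h import *
to([.4803,.0192,.244],42)"
```

```text
t 0.3 pos [ 0.219  -0.5584  0.245 ] jaw deg -68.58 q6 1.571 F [ 1.1 -0.1  0.4] w 0.0855
shift mm [   1.3 -442.3 -454.2] down axis [-0.     0.001 -1.   ]
turn -1.9301
```

Call:
play_rows(
  rows=[
    [1,[0,-36.8,-37.8],0],
    [1,[0,-36.8,-37.8],0],
    [1,[0,-36.8,-37.8],0],
    [1,[0,-36.8,-37.8],0],
    [1,[0,-36.8,-37.8],0],
    [1,[0,-36.8,-37.8],0],
    [1,[0,-36.8,-37.8],0],
    [1,[0,-36.8,-37.8],0],
    [1,[0,-36.8,-37.8],0],
    [1,[0,-36.8,-37.8],0],
    [1,[0,-36.8,-37.8],0],
    [1,[0,-36.8,-37.8],0],
  ],
  grip_force=30,
)

```text
time_s: 1.8
tool_pos: [0.4807, 0.0199, 0.2455]
orientation: [0.132, 0.695, 0.131, -0.695]
contact_force: [0.9, -1.2, -0.1]
grip_width: 0.0854
```

Call:
play_rows(
  rows=[
    [1,[0,0,0],-0.175],
    [1,[0,0,0],-0.175],
    [1,[0,0,0],-0.175],
    [1,[0,0,0],-0.175],
    [1,[0,0,0],-0.175],
    [1,[0,0,0],-0.175],
    [1,[0,0,0],-0.175],
    [1,[0,0,0],-0.175],
    [1,[0,0,0],-0.175],
    [1,[0,0,0],-0.175],
    [1,[0,0,0],-0.175],
    [1,[0,0,0],0],
  ],
)

```text
time_s: 3.3
tool_pos: [0.4801, 0.0182, 0.2453]
orientation: [0.645, 0.29, 0.645, -0.29]
contact_force: [-0.1, 0.2, -0.0]
grip_width: 0.0854
```

```bash
python3 -c "
from h import *
to([.4803,.0192,.135],42)"
```

```text
t 3.3 pos [0.4801 0.0182 0.2453] jaw deg 41.6 q6 0.883 F [-0.1  0.2 -0. ] w 0.0854
shift mm [110.3   0.9  -0.6] down axis [ 0. -0. -1.]
turn -0.0069
```

Call:
play_rows(
  rows=[
    [1,[30,0.9,-0.6],0],
    [1,[30,0,0],0],
    [1,[25,0,0],0],
    [1,[15,0,0],0],
    [1,[10,0,0],0],
    [1,[0,0,0],0],
    [1,[0,0,0],0],
    [1,[0,0,0],0],
  ],
  grip_force=25,
)

```text
time_s: 4.3
tool_pos: [0.4811, 0.0193, 0.1361]
orientation: [0.646, 0.29, 0.645, -0.289]
contact_force: [0.6, 0.4, -0.1]
grip_width: 0.0855
```

```bash
python3 - <<'E'
from h import *
to([.4803,.0192,.135],42)
a=crop("side","s1",200,200,200,110,4,1)
E
```

```text
t 4.3 pos [0.4811 0.0193 0.1361] jaw deg 41.7 q6 0.883 F [ 0.6  0.4 -0.1] w 0.0855
shift mm [ 1.1 -0.6 -0.5] down axis [ 0.001  0.    -1.   ]
turn -0.0052
```

View pics/s1.png

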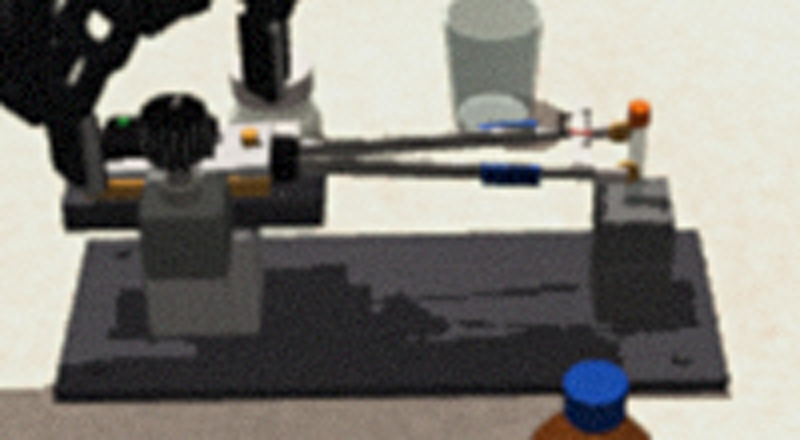

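Side view (crop ×4): the open fingers stand either side of the knob at about (180,140), at knob height, clear of the pod. I'll close them now.

Call:
play_rows(
  rows=[
    [0,[0,0,0],0],
    [-0.2,[0,0,0],0],
    [-0.5,[0,0,0],0],
    [-1,[0,0,0],0],
    [-1,[0,0,0],0],
    [-1,[0,0,0],0],
    [-1,[0,0,0],0],
    [-1,[0,0,0],0],
  ],
  grip_force=25,
)

```text
time_s: 5.35
tool_pos: [0.4803, 0.0191, 0.1354]
orientation: [0.645, 0.289, 0.645, -0.289]
contact_force: [-2.3, -0.9, 5.3]
grip_width: 0.0272
```

Call:
play_rows(
  rows=[
    [-1,[0,0,0],0.13],
    [-1,[0,0,0],0.13],
    [-1,[0,0,0],0.13],
    [-1,[0,0,0],0.13],
    [-1,[0,0,0],0.13],
    [-1,[0,0,0],0.13],
    [-1,[0,0,0],0.13],
    [-1,[0,0,0],0.13],
    [-1,[0,0,0],0.13],
    [-1,[0,0,0],0.13],
    [-1,[0,0,0],0],
    [-1,[0,0,0],0],
  ],
)

```text
time_s: 6.85
tool_pos: [0.4794, 0.0191, 0.1354]
orientation: [-0.338, -0.62, -0.339, 0.621]
contact_force: [-5.8, -1.2, 8.5]
grip_width: 0.0271
```

```bash
python3 - <<'E'
from h import *
to([.4803,.0192,.135],42)
im=crop("top","t2",300,255,70,85,7,4)
ov=cv2.imread("pics/t1_full.png")[255:340,300:370]
cv2.imwrite("pics/t2.png",cv2.convertScaleAbs(np.hstack([cv2.resize(im[275:335,305:370],None,fx=6,fy=9,interpolation=2),cv2.resize(cv2.imread("pics/t1_full.png")[275:335,305:370],None,fx=6,fy=9,interpolation=2)]),alpha=1.5))
E
```

```text
t 6.85 pos [0.4794 0.0191 0.1354] jaw deg -32.78 q6 2.183 F [-5.8 -1.2  8.5] w 0.0271
shift mm [ 0.4  0.7 -0.6] down axis [-0.002 -0.    -1.   ]
turn -1.3052
```

View pics/t2.png

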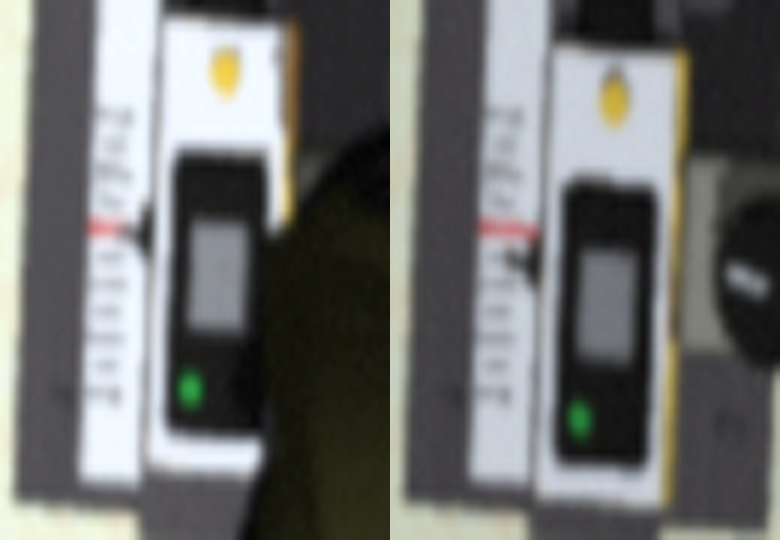

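Left panel, after the turn: the pointer tip at (118,230) now stands on the red line, which runs through (105,228) and (508−390,230). The green lamp moved 30 zoomed px, about 5.2 mm, which agrees with 1.3 rad. Next I'll release the knob and lift off.

Call:
play_rows(
  rows=[
    [0,[0,0,0],0],
    [1,[0,0,0],0],
    [1,[0,0,0],0],
    [1,[0,0,0],0],
    [1,[0,0,0],0],
    [1,[-20,0,0],0],
    [1,[-30,0,0],0],
    [1,[-30,0,0],0],
    [1,[-30,0,0],0],
    [1,[0,0,0],0],
  ],
)

```text
time_s: 8.3
tool_pos: [0.482, 0.0193, 0.2476]
orientation: [0.339, 0.622, 0.338, -0.619]
contact_force: [-0.0, 0.6, -0.3]
grip_width: 0.0857
```

Call:
play_rows(
  rows=[
    [1,[0,0,0],-0.18],
    [1,[0,0,0],-0.18],
    [1,[0,0,0],-0.18],
    [1,[0,0,0],-0.18],
    [1,[0,0,0],-0.18],
    [1,[0,0,0],-0.18],
    [1,[0,0,0],-0.18],
    [1,[0,0,0],-0.18],
    [1,[0,0,0],-0.18],
    [1,[0,0,0],-0.18],
    [1,[0,0,0],-0.18],
    [1,[0,0,0],-0.13],
  ],
)

```text
time_s: 9.8
tool_pos: [0.4798, 0.0192, 0.2442]
orientation: [0.706, 0.01, 0.708, -0.01]
contact_force: [0.3, 0.4, 0.2]
grip_width: 0.0853
```

```bash
python3 - <<'E'
from h import *
p=st(.0537+.0053,0);print(p)
to([*p,.245],90+np.degrees(TH))
im=crop("top","t3",300,255,70,85,7,4)
for n in("t1","t2","t3"):
    i=cv2.imread(f"pics/{n}_full.png").astype(int);b,g,r=i[...,0],i[...,1],i[...,2]
    out=[n]
    for nm,m,(x0,x1,y0,y1) in(("green",g-r-25,(325,345,300,335)),("red",r-np.maximum(b,g)-30,(315,330,285,310)),("blue",b-np.maximum(r,g)-20,(325,365,200,230))):
        w=np.zeros(m.shape);w[y0:y1,x0:x1]=np.clip(m[y0:y1,x0:x1],0,60)
        Y,X=np.nonzero(w);out+=[nm,round(np.average(X,weights=w[Y,X]),2) if len(X) else None,round(np.average(Y,weights=w[Y,X]),2) if len(X) else None]
    print(out)
E
```

```text
[0.62526749 0.05424156]
t 9.8 pos [0.4798 0.0192 0.2442] jaw deg 88.39 q6 0.068 F [0.3 0.4 0.2] w 0.0853
shift mm [ -1.1  39.1 144.4] down axis [-0.002 -0.    -1.   ]
turn 0.0051
['t1', 'green', np.float64(336.09), np.float64(321.07), 'red', np.float64(323.79), np.float64(300.0), 'blue', np.float64(345.13), np.float64(214.76)]
['t2', 'green', np.float64(336.29), np.float64(317.76), 'red', np.float64(321.36), np.float64(300.0), 'blue', np.float64(346.15), np.float64(211.79)]
['t3', 'green', None, None, 'red', np.float64(321.37), np.float64(300.0), 'blue', np.float64(346.86), np.float64(211.75)]
```

Call:
play_rows(
  rows=[
    [1,[0,10,36],0.005],
    [1,[0,10,36],0],
    [1,[0,10,36],0],
    [1,[0,9,36],0],
    [1,[0,0,0],0],
    [1,[0,0,0],0],
  ],
)

```text
time_s: 10.75
tool_pos: [0.6249, 0.0528, 0.2446]
orientation: [0.706, 0.014, 0.708, -0.014]
contact_force: [0.6, -0.3, -0.6]
grip_width: 0.0852
```

```bash
python3 - <<'E'
from h import *
p=st(.059,0);to([*p,.091],90+np.degrees(TH))
E
```

```text
t 10.75 pos [0.6249 0.0528 0.2446] jaw deg 87.78 q6 0.123 F [ 0.6 -0.3 -0.6] w 0.0852
shift mm [153.6   1.5   0.6] down axis [-0.002 -0.    -1.   ]
turn -0.0056
```

Call:
play_rows(
  rows=[
    [1,[30,1.2,0],0],
    [1,[30,0,0],0],
    [1,[30,0,0],0],
    [1,[30,0,0],0],
    [1,[20,0,0],0],
    [1,[13.5,0,0],0],
    [0.4,[0,0,0],0],
    [0.1,[0,0,0],0],
    [0,[0,0,0],0],
    [0,[0,0,0],0],
    [0,[0,0,0],0],
    [0,[0,0,0],0],
  ],
  grip_force=20,
)

```text
time_s: 12.25
tool_pos: [0.6258, 0.0541, 0.0918]
orientation: [0.707, 0.013, 0.707, -0.013]
contact_force: [-0.0, -0.3, -0.0]
grip_width: 0.0426
```

```bash
python3 - <<'E'
from h import *
p=st(.059,0);to([*p,.091],90+np.degrees(TH))
im=crop("top","t4",315,160,80,75,7,4)
a=cv2.imread("pics/t4.png")
b=crop("side","s4",300,205,80,75,7,1)
cv2.imwrite("pics/t4c.png",cv2.convertScaleAbs(np.hstack([cv2.resize(im[165:235,320:380],None,fx=6.5,fy=6.5,interpolation=2),cv2.resize(b[210:280,300:360],None,fx=6.5,fy=6.5,interpolation=2)]),alpha=1.4))
E
```

```text
t 12.25 pos [0.6258 0.0541 0.0918] jaw deg 87.84 q6 0.124 F [-0.  -0.3 -0. ] w 0.0426
shift mm [ 0.8  0.1 -0.5] down axis [ 0. -0. -1.]
turn -0.0046
```

View pics/t4c.png

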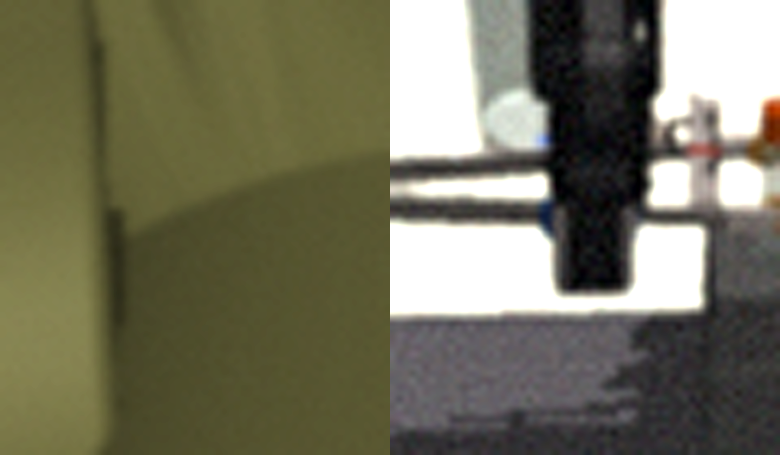

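Top view is hidden by the wrist. In the side view (right panel) the finger at (600,200) covers the blue rests centrally (540–655). The red mark is at (702,150) and the tube is clear at (775,130). Next is a slow squeeze.

Call:
play_rows(
  rows=[
    [-0.1,[0,0,0],0],
    [-0.18,[0,0,0],0],
    [-0.22,[0,0,0],0],
    [-0.26,[0,0,0],0],
    [-0.3,[0,0,0],0],
    [-0.33,[0,0,0],0],
    [-0.33,[0,0,0],0],
    [-0.33,[0,0,0],0],
    [-0.33,[0,0,0],0],
  ],
)

```text
time_s: 13.62
tool_pos: [0.6262, 0.0542, 0.0923]
orientation: [0.707, 0.013, 0.707, -0.013]
contact_force: [0.0, 0.7, 6.2]
grip_width: 0.0284
```

```bash
python3 - <<'E'
from h import *
p=st(.059,0);to([*p,.091],90+np.degrees(TH))
b=crop("side","s5",330,215,50,40,12,4)
cv2.imwrite("pics/s5.png",cv2.convertScaleAbs(cv2.imread("pics/s5.png"),alpha=1.2))
E
```

```text
t 13.625 pos [0.6262 0.0542 0.0923] jaw deg 87.83 q6 0.124 F [0.  0.7 6.2] w 0.0284
shift mm [ 1.3  0.  -0.9] down axis [ 0.001  0.    -1.   ]
turn -0.0046
```

View pics/s5.png

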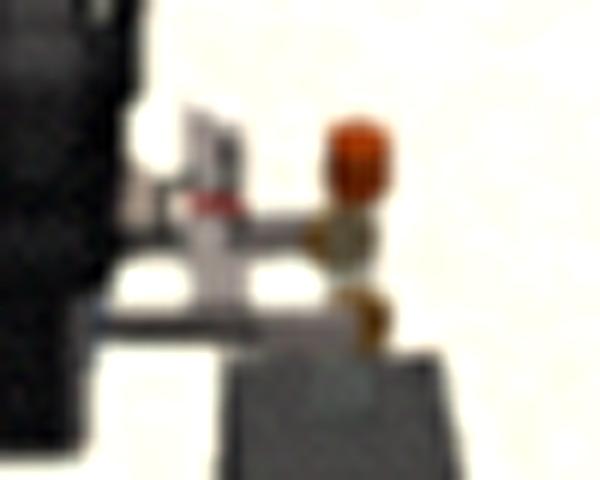

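Side crop ×12: the red mark is at (215,205), with the left arm crossing just below it near (200,235). The plates are at (340,238) and (368,318) either side of the tube, with the cap at (358,160), so it's clear. On to the final width.

Call:
play_rows(
  rows=[
    [-0.35,[0,0,0],0],
    [-0.37,[0,0,0],0],
    [-0.39,[0,0,0],0],
    [-0.41,[0,0,0],0],
    [-0.42,[0,0,0],0],
    [-0.42,[0,0,0],0],
    [-0.42,[0,0,0],0],
    [-0.42,[0,0,0],0],
    [-0.42,[0,0,0],0],
    [-0.42,[0,0,0],0],
    [-0.42,[0,0,0],0],
  ],
)

```text
time_s: 15.2
tool_pos: [0.6263, 0.0542, 0.0925]
orientation: [0.707, 0.013, 0.707, -0.013]
contact_force: [-0.8, 0.7, 6.0]
grip_width: 0.025
```

```bash
python3 - <<'E'
from h import *
p=st(.059,0);to([*p,.091],90+np.degrees(TH))
b=crop("side","s6",330,215,50,40,12,4)
cv2.imwrite("pics/s6.png",cv2.convertScaleAbs(cv2.imread("pics/s6.png"),alpha=1.2))
x=.109
for n,y,z,xx in(("Lplate out",.0094,.096,x),("Rplate out",-.0094,.096,x),("tube top",0,.121,.11)):
    u,v=proj("side",[*st(xx,y),z]);print(n,"expected crop px",round((u-330+.5)*12),round((v-215+.5)*12))
E
```

```text
t 15.2 pos [0.6263 0.0542 0.0925] jaw deg 87.83 q6 0.124 F [-0.8  0.7  6. ] w 0.025
shift mm [ 1.5  0.  -1. ] down axis [ 0.001  0.    -1.   ]
turn -0.0046
Lplate out expected crop px 331 242
Rplate out expected crop px 344 316
tube top expected crop px 352 137
```

View pics/s6.png

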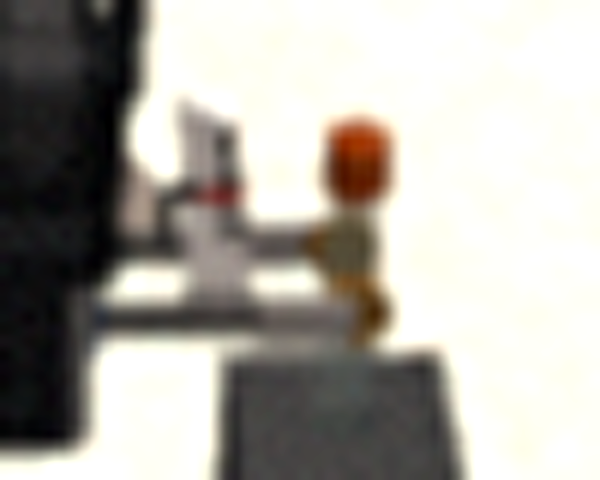

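The pointer at (175,192) is now level with the red mark at (215,192), and the plates are symmetric about the tube. One closer check of the pointer and the slide scale.

```bash
python3 - <<'E'
from h import *
t=crop("top","t7",300,270,50,40,10,4)
s=crop("side","s7",336,220,20,24,20,8)
S=[cv2.resize(cv2.imread(f"pics/{n}_full.png")[220:244,338:356],None,fx=15,fy=15,interpolation=2) for n in("s5","s7")]
T=cv2.convertScaleAbs(cv2.resize(t[284:320,312:330],None,fx=10,fy=10,interpolation=2),alpha=1.6)
cv2.imwrite("pics/c7.png",np.hstack(S+[T]))
E
```

```text
(no output)
```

View pics/c7.png

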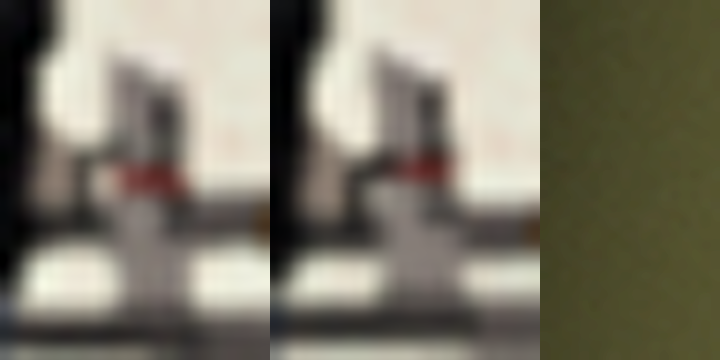

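Call:
play_rows(
  rows=[
    [-0.425,[0,0,0],0],
    [-0.43,[0,0,0],0],
    [-0.435,[0,0,0],0],
    [-0.435,[0,0,0],0],
    [-0.435,[0,0,0],0],
    [-0.435,[0,0,0],0],
    [-0.435,[0,0,0],0],
    [-0.435,[0,0,0],0],
    [-0.435,[0,0,0],0],
  ],
)

```text
time_s: 17.12
tool_pos: [0.6264, 0.0542, 0.0925]
orientation: [0.707, 0.013, 0.707, -0.013]
contact_force: [-1.2, 0.4, 5.6]
grip_width: 0.024
```

```bash
python3 - <<'E'
from h import *
to(None)
s=crop("side","s8",200,205,190,60,4,8).astype(np.float32); o=cv2.imread("pics/s1_full.png").astype(np.float32)
# template match the carriage/heel front (yellow button + black heel) and a fixed part (base corner)
for nm,(x0,y0,x1,y1) in(("heel",(257,230,277,248)),("ref base corner",(362,250,384,300)),("ref tube cap",(350,222,368,250))):
    t=cv2.resize(o[y0:y1,x0:x1],None,fx=10,fy=10,interpolation=2);r=cv2.resize(s[y0-6:y1+6,x0-8:x1+8],None,fx=10,fy=10,interpolation=2)
    _,c,_,l=cv2.minMaxLoc(cv2.matchTemplate(r,t,cv2.TM_CCOEFF_NORMED));print(nm,c,"shift px",l[0]/10-8,l[1]/10-6)
a=proj("side",[*st(-.045,0),.1]);b=proj("side",[*st(-.040,0),.1]);print("px per 5mm",np.subtract(b,a))
E
```

```text
t 17.125 pos [0.6264 0.0542 0.0925] jaw deg 87.84 q6 0.124 F [-1.2  0.4  5.6] w 0.024
heel 0.9098460078239441 shift px 2.8000000000000007 -0.09999999999999964
ref base corner 0.9355226755142212 shift px 0.09999999999999964 -0.20000000000000018
ref tube cap 0.7754157781600952 shift px 0.40000000000000036 1.2000000000000002
px per 5mm [ 2.85579062 -0.05261639]
```

View pics/s8.png

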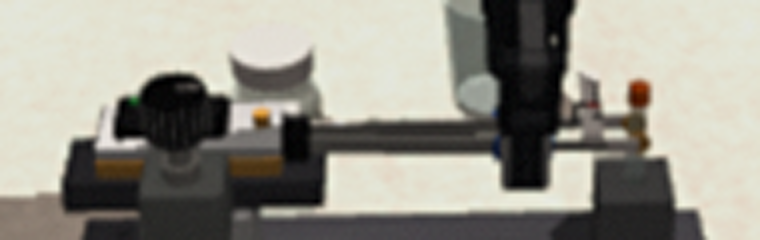

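Side view: the heel has moved 2.7 px (~4.8 mm) relative to the base, so the slide is still on its line. The fingers hold the rests at (525,130), and the tube stands upright at (640,100) and untouched. Handing in.

```bash
python3 -c "
from bench import manip
print(manip.hand_in());s=manip.sense();print(s['time_s'],s['grip_width'],s['contact_force'])"
```

```text
the job is handed in; nothing more can be done
None
the job is handed in; nothing more can be done
```

The slide is on its red line and the arms are held squeezed at about the 14 mm gap. I handed the job in at about 17.5 s with the gripper still squeezing; the hand-in gave no verdict.

**Slide:** I gripped the knob, turned it 1.3 rad clockwise and let go.
- In the top view before release, the pointer stood on the red line.
- During the squeeze the wrist hid the scale from the top camera. The last check was from the side instead: the heel had moved about 4.8 mm from its start, which was about 5 mm short, so the slide is within roughly 0.5 mm of its line.

**Squeeze:** I closed on the blue rests by position, centred on them.
- The last finger opening read 24.0 mm, which means a gap of about 13 mm. That reading may be about 0.8 mm low, because the 28 mm knob read 27.2 mm, so the gap could be up to about 14.2 mm. Both are inside 12–16 mm.
- In the side view, before a last small closing, the gap pointer looked level with the red mark to about ±1 mm. I did not check the pointer again after that.

**Tube and bystanders:** the tube stood upright between the plates in the last picture. The matching check on its cap was poor (score 0.78, 1.2 px off), probably because the plates had moved in front of it. I did not measure the bottle, beaker and jar again, but nothing came near them.

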